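Park the pliers on their colour-marked pads

ROBOT

A 6-joint arm with a two-finger parallel gripper is mounted at the origin on a cart in front of the work surface, level with it; the furniture and walls round the work are solid. World frame = base frame: x ahead of the robot, y to its left, z up, the work surface at z = 0. Lengths are in mm, angles in degrees, forces in N, time in s.
With the tool pointing down it reaches from about 350 to 850 mm from the base axis. Payload 8.1 kg.
Tool frame: the origin (TCP) lies midway between the tips of the shut fingers; the grasp point (between the pads) lies 19 mm behind it; z points along the fingers, y is the line along which they close (so a half turn about z gives the same grasp; the last joint's range is limited). The gripper opens to 85 mm and grips with 20 to 120 N. Pads are 22 mm wide; open, the fingers measure 114 mm over their backs; the gripper's body (76 mm by 85 mm) begins 54 mm behind the grasp point. The pads swing forward as they close: fully open they stand 13 mm farther back than shut.
Start: joints at [59.336, 7.471, 85.268, -0, 87.261, -4.893], TCP at [260.851, 540.335, 191.592] pointing down, gripper open.
Joint ranges: [-169.43, 169.43], [-51.17, 129.36], [1.28, 143.12], [-76.62, 256.62], [0, 156.53], [-152.29, 152.29]. Speed limits (degrees/s): [136.94, 136.94, 159.86, 180, 180, 180].

INTERFACE

Orientations are given as [roll, pitch, yaw] about the fixed x, y, z axes, in that order (R = Rz(yaw) Ry(pitch) Rx(roll)).
In Python, from bench import sense, snapshot, order, finder gives the robot as it stands.
- The arm moves only by the tool send_rows, never from a script. Its argument "steps" is a list of rows, each a list of 2 entries, a list of its own where there are three numbers: the shift along the world's x, y, z in units of 30 mm (1.0 is 30 mm), then the turn, a rotation vector about the world's x, y, z in rad. In form: [[[dx, dy, dz], [wx, wy, wz]], ...]. A call has 1 to 10 rows; each row is the pose to reach, as a shift and turn from the pose commanded when the call began; what a row does not reach only later rows make up. A row lasts 1/8 s, in which the tool goes at most 62.5 mm and 10.7 degrees, less where a joint would pass 70% of its speed; a pose out of reach is approached as far as the arm can. A call with a gripper value outside its range is refused whole. "fingers" is the closure, from 0 (fully open) to 1 (shut), set as the call begins (left out, the last holds). The fingers move at their own pace and stop on an object; "squeeze" is the grip in N (left out, the last holds). Time passes only in rows, so rows that repeat a pose let the fingers close. It gives the time, the measured TCP pose, the force, the opening and the grip force at its end, in the units of the state.
- sense(): the state, without advancing time (a new reading comes with each control period).
- snapshot(name): name is "scene" or "top"; returns a dict with "img" (400x640x3 uint8, red, green, blue), "K" (3x3 intrinsics, pixels), "k1" (the pictures are not rectified: a ray, as slopes to the right and down, at radius r is drawn at 1 + k1 r^2 times it, then the intrinsics apply), "pose" (4x4, takes a point from camera to world coordinates). Camera axes: x right, y up, looking along -z (the intrinsics and any distortion apply to the point x, -y, -z); pixel columns grow to the right and rows downward; lengths in mm; the calibration is good to about 2 mm. A picture is of the moment at which its call begins. There is no depth.
- order.hand_in(): hands the job in; it is judged then, once.
Trained networks look in the newest picture that a camera, given by its name, has taken for a name from the list of things; names that differ only in an ending like _2 or _b are one class to them, and where a whole thing is asked for, a point or a joint stands for the part that bears it (a point fixed in the world has none). Each returns a list of dicts, best first, with "confidence" (0 to 1); they miss things now and then, are a little off and sometimes report something else, mostly with a low value. They report only what shows in the picture. A call takes as long as a camera call.
- finder.find_in(label, camera): "box" ([left, top, width, height] as shares, 0 to 1, of the picture: columns of its width, rows of its height, round what is visible of it).
- finder.trace(label, camera): "mask" (400x640 bool, what is visible of it) and "box" ([left, top, width, height] as shares, 0 to 1, of the picture: columns of its width, rows of its height, round what is visible of it).
- finder.pinpoint(label, camera): "at" ([column, row] as shares, 0 to 1, of the picture: columns of its width, rows of its height: a listed point, or the origin of a listed thing).
The state is a dict: "time": time; "joint_pos": joint angles; "qd": joint speeds; "joint_efforts": joint torques, N m; "tool_pos": TCP position; "tcp_rot": TCP orientation; "ft_force": force on the tool from outside, world axes, zero at the start; "wrist_torque": the same for the moment, N m; "finger_gap": finger opening in mm; "grip_force": force on a finger pad.
Only numpy, scipy, OpenCV 4.12 (cv2) and the standard library are available. Lean on these libraries where they do the work, as an engineer would, in place of code of your own. Each camera call takes 0.05 s, during which the arm holds its last target. There are 200 camera calls.

TASK

Put the bench tools away: lay each of the three pairs of pliers flat on the parking pad marked in the colour of its handles, centred and lengthwise on the pad; either end may point ahead. Leave the needle file, the loupe and the tweezers where they lie.

Things in the scene. Friction and masses are not known exactly. Their poses are not given: they have to be found in the camera images.
- red_pliers: Small cutting pliers, red handle grips, grey steel jaws; closed, rigid, lying flat, loose, about 0.1 kg; 114 mm long, 36 mm wide over the handles, 10 mm thick. Origin: middle of length and width, on the underside. x along the tool towards the jaws, z up. Grasp from above at the origin, fingers closing along y (33 mm wide there).
- blue_pliers: Small flat-nose pliers, blue handle grips, grey steel jaws; closed, rigid, lying flat, loose, about 0.1 kg; 130 mm long, 38 mm wide over the handles, 11 mm thick. Origin: middle of length and width, on the underside. x along the tool towards the jaws, z up. Grasp from above at the origin, fingers closing along y (35 mm wide there).
- green_pliers: Small round-nose pliers, green handle grips, grey steel jaws; closed, rigid, lying flat, loose, about 0.1 kg; 139 mm long, 40 mm wide over the handles, 11 mm thick. Origin: middle of length and width, on the underside. x along the tool towards the jaws, z up. Grasp from above at the origin, fingers closing along y (37 mm wide there).
- pad_red: Flat dark grey rubber parking pad, 170 x 66 mm, 3 mm thick, fixed to the table, nothing standing up from it; marked on top with a red border line and a red stripe along its middle. Origin: centre of its underside; x along the pad, z up. Both ends are alike.
- pad_blue: Flat dark grey rubber parking pad, 170 x 66 mm, 3 mm thick, fixed to the table, nothing standing up from it; marked on top with a blue border line and a blue stripe along its middle. Origin: centre of its underside; x along the pad, z up. Both ends are alike.
- pad_green: Flat dark grey rubber parking pad, 170 x 66 mm, 3 mm thick, fixed to the table, nothing standing up from it; marked on top with a green border line and a green stripe along its middle. Origin: centre of its underside; x along the pad, z up. Both ends are alike.
- needle_file: Needle file, 10 x 138 x 10 mm, thin grey steel with a red dipped handle, loose on the table. A bystander: stays where it lies. Origin: centre of its underside; its length is along y.
- loupe: Folding magnifier, 42 x 75 x 15 mm, black ring and steel cover, loose on the table. A bystander: stays where it lies. Origin: centre of its underside.
- tweezers: Steel tweezers, 121 x 15 x 7 mm, loose on the table. A bystander: stays where it lies. Origin: centre of its underside; its length is along x.

How it is judged:
By the outcome, as a careful person would: the job done as asked, in the order asked, and still so for the second after the job is handed in, with the robot touching nothing.
It also fails if it takes over 80 s, if anything falls off the work surface, if the arm or the gripper's body presses on something with over 40 N, if the wrist force passes 120 N, or if a joint passes its speed limit or range.

## Working session

There is one attempt and no reset: what is moved stays moved. The work goes in short steps, Python scripts to look and compute and a tool call to move; the robot and the scene stay as the last step left them, time stands still between calls to the robot, and variables do not carry over. Pictures are saved under pics/ and viewed, at most 14 in all, crops included, and the job is handed in when it is done.

Besides the shell and the picture viewer there is one more tool, called after "Call:" in YAML: its name, and indented under it one key for each argument. send_rows: Moves the arm, as the interface text tells. Its arguments: {"type":"object","properties":{"steps":{"type":"array"},"fingers":{"type":"number"},"squeeze":{"type":"number"}},"required":["steps"]}

```bash
mkdir -p pics
cat > h.py <<'E'
import numpy as np, cv2
from bench import sense, snapshot, order, finder
def ray2w(s,px,z):
    K=s["K"];k1=s["k1"];P=np.array(s["pose"]);px=np.atleast_2d(np.array(px,float))
    d=np.c_[(px[:,0]-K[0][2])/K[0][0],(px[:,1]-K[1][2])/K[1][1]]
    u=d.copy()
    for _ in range(30): u=d/(1+k1*(u**2).sum(1,keepdims=True))
    r=np.c_[u[:,0],-u[:,1],-np.ones(len(u))]@P[:3,:3].T
    t=(z-P[2,3])/r[:,2:]
    return (P[:3,3]+r*t)[:,:2]
def meas(s,label,cam,z,n=1):
    out=[]
    for t in finder.trace(label,cam)[:n]:
        m=t["mask"].astype(np.uint8); v,u=np.nonzero(m)
        w=ray2w(s,np.c_[u,v],z).astype(np.float32)
        (c,wh,a)=cv2.minAreaRect(w)
        if wh[0]<wh[1]: a+=90
        out.append((round(t["confidence"],2),np.round([u.mean(),v.mean()]),np.round(c,1),np.round(wh,1),round(a%180,1)))
    return out
def save(s,name): cv2.imwrite("pics/"+name,s["img"][:,:,::-1])
L={"red_pliers":8,"blue_pliers":8,"green_pliers":8,"pad_red":3,"pad_blue":3,"pad_green":3,"needle_file":5,"loupe":8,"tweezers":4}
E
python3 - <<'E'
from h import *
for c in ["top","scene"]:
    s=snapshot(c); save(s,c+"0.png"); print(c,np.round(s["pose"],2).tolist(),s["k1"])
    for l,z in L.items():
        print(l,meas(s,l,c,z,2))
        print("   pin",[(round(p["confidence"],2),ray2w(s,[p["at"][0]*640,p["at"][1]*400],z).round(1)) for p in finder.pinpoint(l,c)[:2]])
print(sense())
E
```

```text
top [[0.02, 0.98, -0.18, 382.39], [-1.0, 0.02, -0.01, -41.43], [-0.01, 0.18, 0.98, 1116.25], [0.0, 0.0, 0.0, 1.0]] -0.08294462094748965
red_pliers [(0.66, array([397., 248.]), array([ 476.1, -223.2]), array([ 33.8, 103.2]), 179.5)]
   pin [(0.67, array([[ 474.4, -226.6]]))]
blue_pliers [(0.66, array([450., 231.]), array([ 512.6, -355.7]), array([ 36.7, 123.7]), 168.1), (0.22, array([447., 162.]), array([ 682.2, -350. ]), array([ 12.7, 105.5]), 177.9)]
   pin [(0.62, array([[ 515.2, -361.8]]))]
green_pliers [(0.97, array([345., 223.]), array([538.7, -99.9]), array([127.3,  38.7]), 0.6)]
   pin [(0.69, array([[ 536.4, -105.8]]))]
pad_red [(0.91, array([232., 239.]), array([486.1, 176.3]), array([175. ,  69.3]), 0.5)]
   pin [(0.64, array([[490.8, 177.6]]))]
pad_blue [(0.81, array([286., 223.]), array([528.5,  44.7]), array([172.3,  68.6]), 5.4)]
   pin [(0.94, array([[514. ,  42.7]]))]
pad_green [(0.58, array([181., 223.]), array([524. , 304.8]), array([171. ,  67.2]), 5.8)]
   pin []
needle_file [(0.44, array([338., 168.]), array([670.9, -97.9]), array([10.5, 95. ]), 102.6)]
   pin [(
[... 1906 characters left out ...]
, -352.4]]))]
{'time': 1.9, 'joint_pos': array([ 5.93365545e+01,  7.47296724e+00,  8.52663280e+01, -5.90940205e-04,
        8.72594058e+01, -4.89380490e+00]), 'qd': array([-0.09375605,  0.01448933, -0.072757  ,  0.01078924, -0.02153294,
        0.12658915]), 'joint_efforts': array([ 5.27028915e-04, -5.69291925e+01, -5.00857830e+01, -2.20351626e-04,
        1.18256747e-03, -1.49681551e-05]), 'tool_pos': array([260.85611491, 540.35606743, 191.58755524]), 'tcp_rot': array([1.79998756e+02, 6.98929614e-04, 1.54230388e+02]), 'ft_force': array([-0.21635308,  0.38923933, -0.05781955]), 'wrist_torque': array([-0.00632216, -0.01071645, -0.07690906]), 'grip_force': 0.0, 'finger_gap': 85.18543061265102}
```

Run:
```python
import cv2
i=cv2.imread("pics/top0.png")
cv2.imwrite("pics/top0c.png",cv2.resize(i[130:290,150:490],(800,376),interpolation=cv2.INTER_CUBIC))
```

```text
(no output)
```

View pics/top0c.png

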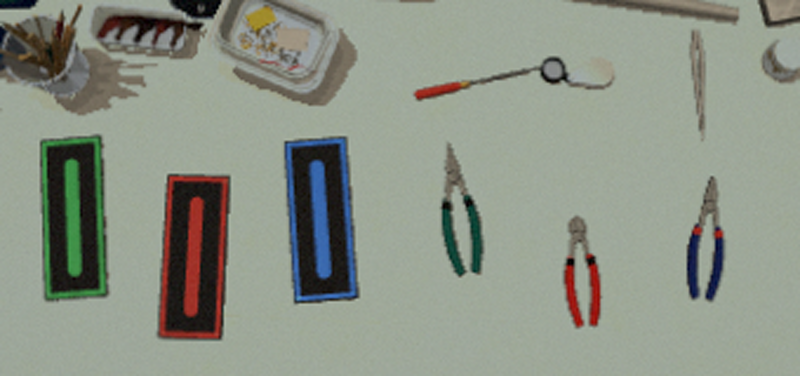

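View pics/scene0.png

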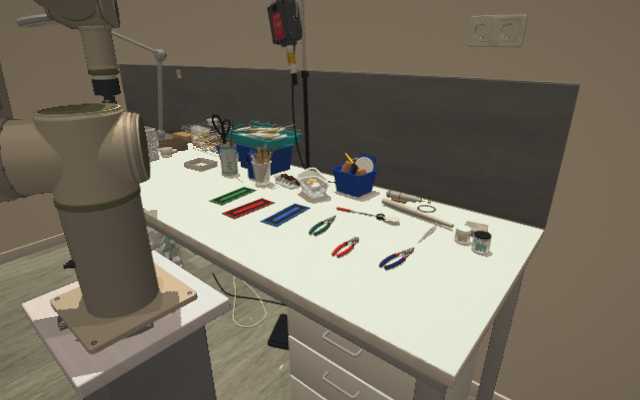

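The crops show green, red and blue pliers at crop (460,210), (580,270) and (705,240), all with jaws pointing ahead. The pads are at crop (73,218), (195,257) and (320,220), and the colours agree with the labels. Next I'll refine the pliers' outlines by contrast with the table.

```bash
cat >> h.py <<'E'
def seg(s,box,z,thr=28):
    im=cv2.cvtColor(s["img"],cv2.COLOR_RGB2LAB).astype(float)
    x0,y0,x1,y1=box; c=im[y0:y1,x0:x1]
    bg=np.median(c.reshape(-1,3),0); m=(np.linalg.norm(c-bg,axis=2)>thr).astype(np.uint8)
    m=cv2.morphologyEx(m,cv2.MORPH_CLOSE,np.ones((3,3)))
    n,l,st,_=cv2.connectedComponentsWithStats(m); k=1+np.argmax(st[1:,4])
    v,u=np.nonzero(l==k); w=ray2w(s,np.c_[u+x0,v+y0],z).astype(np.float32)
    c,wh,a=cv2.minAreaRect(w)
    if wh[0]<wh[1]: a+=90
    # axis-wise: PCA
    q=w-w.mean(0); pa=np.linalg.svd(q,full_matrices=False)[2][0]; 
    return np.round(c,1),np.round(wh,1),round(a%180,1),"pca",round(np.degrees(np.arctan2(pa[1],pa[0]))%180,1)
E
python3 - <<'E'
from h import *
s=snapshot("top")
for l,cc in {"red":(397,248),"blue":(450,231),"green":(343,220)}.items():
    b=(cc[0]-24,cc[1]-38,cc[0]+24,cc[1]+38)
    for t in (18,28,40): print(l,t,seg(s,b,6,t))
E
```

```text
red 18 (array([ 476.2, -223.5]), array([ 38.7, 113.4]), 179.6, 'pca', np.float32(4.7))
red 28 (array([ 476.5, -221.9]), array([113.2,  37.3]), 4.5, 'pca', np.float32(4.1))
red 40 (array([ 476.6, -221.7]), array([113. ,  37.1]), 5.0, 'pca', np.float32(4.3))
blue 18 (array([ 512.5, -353.6]), array([ 39.3, 129.9]), 178.1, 'pca', np.float32(173.2))
blue 28 (array([ 512.6, -352.3]), array([ 36.9, 129.9]), 178.1, 'pca', np.float32(173.6))
blue 40 (array([ 513.3, -352.4]), array([ 36.9, 128.2]), 178.1, 'pca', np.float32(173.2))
green 18 (array([539.5, -97. ]), array([138. ,  42.5]), 7.3, 'pca', np.float32(8.9))
green 28 (array([539.6, -98.3]), array([138. ,  40.5]), 5.9, 'pca', np.float32(9.5))
green 40 (array([539.6, -97.5]), array([138. ,  40.3]), 7.3, 'pca', np.float32(9.4))
```

Run:
```python
from h import *
s=snapshot("top")
for l,cc in {"pad_red":(232,239),"pad_blue":(286,223),"pad_green":(181,223)}.items():
    b=(cc[0]-26,cc[1]-45,cc[0]+26,cc[1]+45)
    # background from a table patch
    im=cv2.cvtColor(s["img"],cv2.COLOR_RGB2LAB).astype(float)
    bg=np.median(im[cc[1]-40:cc[1]-37,cc[0]-20:cc[0]+20].reshape(-1,3),0)
    m=(np.linalg.norm(im-bg,axis=2)>30).astype(np.uint8)
    n,lab,st,_=cv2.connectedComponentsWithStats(m); k=lab[cc[1],cc[0]+10] or lab[cc[1],cc[0]]
    v,u=np.nonzero(lab==k); w=ray2w(s,np.c_[u,v],2.5).astype(np.float32)
    r=cv2.minAreaRect(w); q=w-w.mean(0); pa=np.linalg.svd(q,full_matrices=False)[2][0]
    print(l,r,w.mean(0),np.degrees(np.arctan2(pa[1],pa[0])))
```

```text
pad_red ((486.01898193359375, 175.96876525878906), (68.86380767822266, 172.33322143554688), 89.46157836914062) [485.14264 175.91827] 179.47813
pad_blue ((527.3168334960938, 45.76705551147461), (171.9033203125, 67.86323547363281), 5.566439628601074) [526.20026   45.806118] -174.43677
pad_green ((524.1392822265625, 304.77337646484375), (172.7122039794922, 69.3560791015625), 5.7957258224487305) [523.23145 304.83667] -174.03242
```

Call:
send_rows:
  steps:
    - [[0.5,-1.5,0],[0,0,0.1]]
    - [[1.2,-3.5,0],[0,0,0.25]]
    - [[1.8,-5.5,0],[0,0,0.4]]
    - [[2.4,-7.5,0],[0,0,0.5]]
    - [[3,-9.5,0],[0,0,0.54]]
    - [[3.6,-11.5,0],[0,0,0.54]]
    - [[4.2,-13.5,0],[0,0,0.54]]
    - [[4.8,-15.5,0],[0,0,0.54]]
    - [[5.4,-17.5,0],[0,0,0.54]]
    - [[6,-19.5,0],[0,0,0.54]]
  fingers: 0.25
  squeeze: 40

```text
time: 3.25
tool_pos: [440.7, -44.7, 192.1]
tcp_rot: [-180.0, 0.1, -174.8]
ft_force: [0.6, 0.4, -0.3]
finger_gap: 64.3
grip_force: 0.0
```

Call:
send_rows:
  steps:
    - [[0.5,-1.9,0],[0,0,0]]
    - [[0.8,-3.5,-0.5],[0,0,0]]
    - [[1.1,-5.0,-1.5],[0,0,0]]
    - [[1.19,-5.7,-3],[0,0,0]]
    - [[1.19,-5.92,-4.5],[0,0,0]]
    - [[1.19,-5.92,-5.3],[0,0,-0.01]]
    - [[1.19,-5.92,-5.8],[0,0,-0.01]]
    - [[1.19,-5.92,-6.1],[0,0,-0.01]]
    - [[1.19,-5.92,-6.3],[0,0,-0.01]]
    - [[1.19,-5.92,-6.35],[0,0,-0.01]]

```text
time: 4.5
tool_pos: [476.4, -220.3, 1.6]
tcp_rot: [-180.0, 0.0, -175.4]
ft_force: [-0.6, 0.7, 0.1]
finger_gap: 64.4
grip_force: 0.0
```

Call:
send_rows:
  steps:
    - [[0,0,0],[0,0,0]]
    - [[0,0,0],[0,0,0]]
    - [[0,0,0],[0,0,0]]
    - [[0,0,0],[0,0,0]]
    - [[0,0,0],[0,0,0]]
    - [[0,0,0],[0,0,0]]
  fingers: 0.8
  squeeze: 40

```text
time: 5.25
tool_pos: [475.9, -220.1, 1.1]
tcp_rot: [180.0, -0.0, -175.4]
ft_force: [-0.3, -0.5, -0.3]
finger_gap: 17.1
grip_force: 0.0
```

Run:
```python
from h import *
s=snapshot("scene"); t=snapshot("top")
a=cv2.resize(s["img"][170:290,270:430],(800,600),interpolation=cv2.INTER_CUBIC)
cv2.imwrite("pics/s1.png",a[:,:,::-1])
print(seg(s,(318,232,372,268),6)); st=sense(); print(st["joint_pos"],st["tool_pos"],st["finger_gap"])
```

```text
(array([ 480.4, -220.1]), array([154.3, 148.2]), 39.9, 'pca', np.float32(171.0))
[-3.04275371e+01  6.25908890e+00  1.07511683e+02  9.93659569e-04
  6.62308658e+01 -1.25021264e+02] [ 475.91118014 -220.13740442    1.06198705] 17.027555085162714
```

View pics/s1.png

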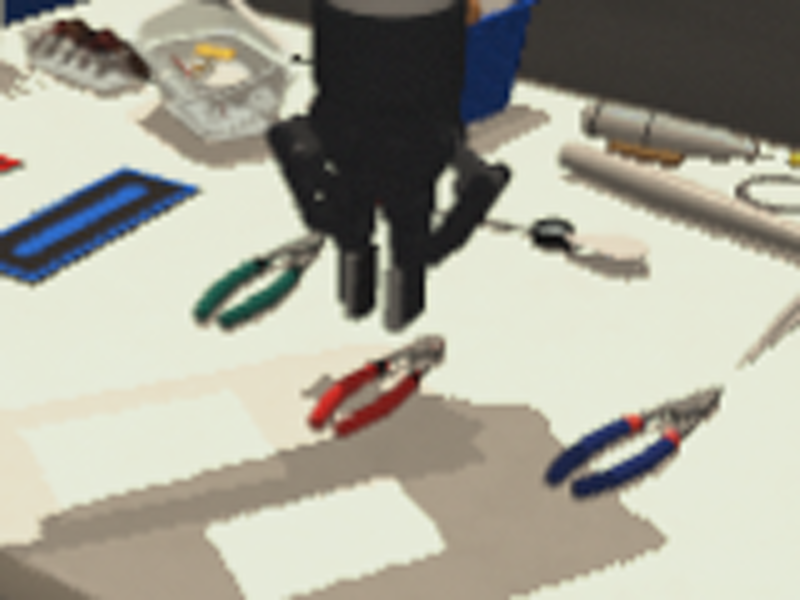

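The picture shows the fingertips at crop (355,315) and (400,325), up and behind the red pliers at (380,385). The pliers haven't moved. I'll compare this with where the reported TCP projects.

```bash
cat >> h.py <<'E'
def proj(s,p):
    P=np.array(s["pose"]);K=s["K"]; c=P[:3,:3].T@(np.array(p,float)-P[:3,3]); x,y=c[0]/-c[2],-c[1]/-c[2]
    f=1+s["k1"]*(x*x+y*y); return np.array([K[0][0]*x*f+K[0][2],K[1][1]*y*f+K[1][2]])
E
python3 - <<'E'
from h import *
s=snapshot("scene"); t=snapshot("top")
p=sense()["tool_pos"]
for d in (0,20,40,60): print(d,proj(s,p+[0,0,d]).round(1),proj(t,p+[0,0,d]).round(1))
# fingers tip observed
print("tip if at z",[(z,ray2w(s,[346,234.5],z).round()) for z in (0,20,40,60)])
c=t["img"][190:290,330:460]; cv2.imwrite("pics/t1.png",cv2.resize(c,(780,600),interpolation=cv2.INTER_CUBIC)[:,:,::-1])
E
```

```text
0 [345.3 247.8] [395.3 245.6]
20 [345.5 241. ] [396.6 244.9]
40 [345.7 234.1] [398.  244.2]
60 [345.9 227. ] [399.4 243.5]
tip if at z [(0, array([[ 540., -176.]])), (20, array([[ 508., -199.]])), (40, array([[ 476., -221.]])), (60, array([[ 444., -243.]]))]
```

View pics/t1.png

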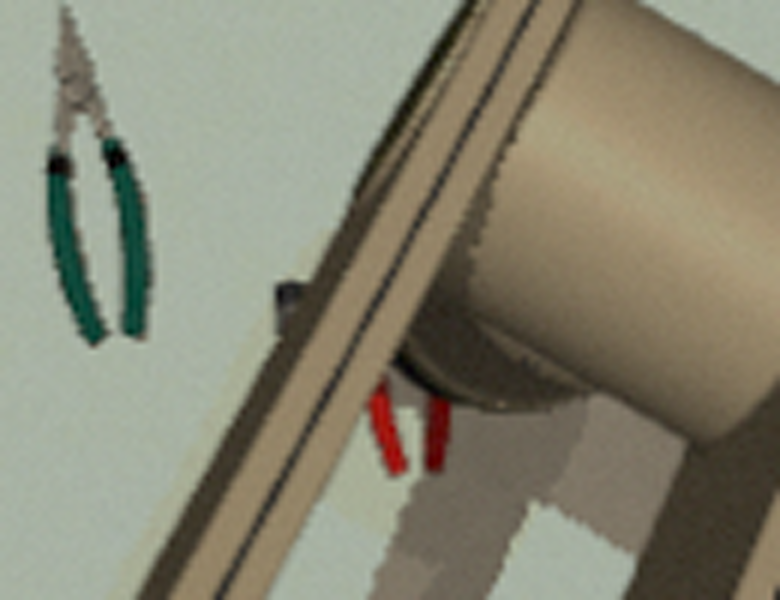

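The reported TCP (z = 1) should show at row 248, but the tips show at row 234. So the real tips are about 40 mm above the table at the same x and y, and the reported height can't be taken at face value. I'll open and descend under guard, checking by camera.

Call:
send_rows:
  steps:
    - [[0,0,0],[0,0,0]]
    - [[0,0,0],[0,0,0]]
    - [[0,0,0],[0,0,0]]
    - [[0,0,-0.2],[0,0,0]]
    - [[0,0,-0.4],[0,0,0]]
    - [[0,0,-0.6],[0,0,0]]
    - [[0,0,-0.7],[0,0,0]]
    - [[0,0,-0.7],[0,0,0]]
  fingers: 0.25

```text
time: 6.45
tool_pos: [475.6, -220.0, -20.3]
tcp_rot: [180.0, -0.0, -175.4]
ft_force: [0.1, -0.4, 0.4]
finger_gap: 63.7
grip_force: 0.0
```

Run:
```python
from h import *
s=snapshot("scene")
a=cv2.resize(s["img"][190:280,290:410],(800,600),interpolation=cv2.INTER_CUBIC)
cv2.imwrite("pics/s2.png",a[:,:,::-1]); st=sense()
print(st["tool_pos"],st["ft_force"],st["joint_pos"])
```

```text
[ 475.83928116 -220.11724174  -20.03178644] [ 0.45536568 -0.0273218  -0.21896867] [-3.04287892e+01  8.12800557e+00  1.08001660e+02 -1.89982677e-04
  6.38872925e+01 -1.25022974e+02]
```

View pics/s2.png

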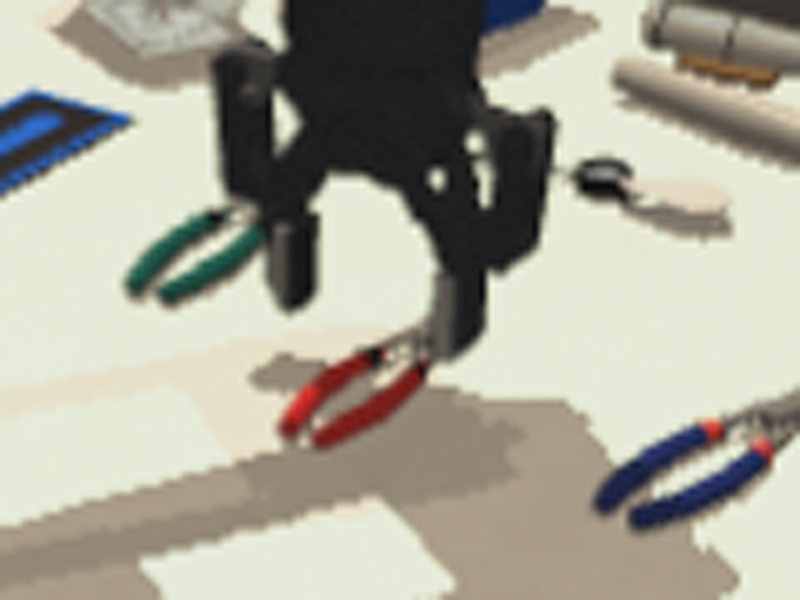

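Run:
```python
from h import *
s=snapshot("scene")
for z in (0,10,20,25,30,35):
    a=ray2w(s,[334.3,236.2],z)[0]; b=ray2w(s,[358.3,243.6],z)[0]; print(z,a.round(1),b.round(1),"mid",((a+b)/2).round(1),np.linalg.norm(a-b).round(1))
```

```text
0 [ 510.5 -157.2] [ 517.9 -232.3] mid [ 514.2 -194.8] 75.4
10 [ 495.3 -168.9] [ 502.5 -242.4] mid [ 498.9 -205.6] 73.9
20 [ 480.  -180.5] [ 487.1 -252.5] mid [ 483.6 -216.5] 72.3
25 [ 472.4 -186.3] [ 479.4 -257.5] mid [ 475.9 -221.9] 71.5
30 [ 464.8 -192.1] [ 471.7 -262.5] mid [ 468.3 -227.3] 70.8
35 [ 457.2 -197.9] [ 464.  -267.5] mid [ 460.6 -232.7] 70.0
```

Call:
send_rows:
  steps:
    - [[0,0,-0.2],[0,0,0]]
    - [[0,0,-0.3],[0,0,0]]
    - [[0,0,-0.4],[0,0,0]]
    - [[0,0,-0.4],[0,0,0]]

```text
time: 7.05
tool_pos: [475.6, -220.0, -32.3]
tcp_rot: [180.0, -0.0, -175.4]
ft_force: [-0.8, 0.3, 0.5]
finger_gap: 64.2
grip_force: 0.0
```

Call:
send_rows:
  steps:
    - [[0,0,-0.05],[0,0,0]]
    - [[0,0,-0.1],[0,0,0]]
    - [[0,0,-0.1],[0,0,0]]

```text
time: 7.42
tool_pos: [475.8, -220.1, -35.0]
tcp_rot: [180.0, -0.0, -175.4]
ft_force: [-1.0, -0.1, -1.0]
finger_gap: 63.8
grip_force: 0.0
```

Call:
send_rows:
  steps:
    - [[0,0,0],[0,0,0]]
    - [[0,0,0],[0,0,0]]
    - [[0,0,0],[0,0,0]]
    - [[0,0,0],[0,0,0]]
    - [[0,0,0],[0,0,0]]
  fingers: 0.8
  squeeze: 40

```text
time: 8.05
tool_pos: [476.2, -220.3, -34.5]
tcp_rot: [-180.0, 0.0, -175.4]
ft_force: [-1.9, 1.4, 5.5]
finger_gap: 31.1
grip_force: 39.8
```

Call:
send_rows:
  steps:
    - [[0,0,0.1],[0,0,0]]
    - [[0,0,0.4],[0,0,0]]
    - [[0,0,1],[0,0,0]]
    - [[0,0,1.8],[0,0,0]]
    - [[0,0,2.4],[0,0,0]]
    - [[0,0,2.6],[0,0,0]]

```text
time: 8.8
tool_pos: [477.2, -220.9, 45.3]
tcp_rot: [-179.9, 0.2, -175.4]
ft_force: [0.3, -0.2, -1.0]
finger_gap: 31.1
grip_force: 39.8
```

Run:
```python
from h import *
s=snapshot("scene")
a=cv2.resize(s["img"][180:270,290:410],(800,600),interpolation=cv2.INTER_CUBIC)
cv2.imwrite("pics/s3.png",a[:,:,::-1])
```

```text
(no output)
```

View pics/s3.png

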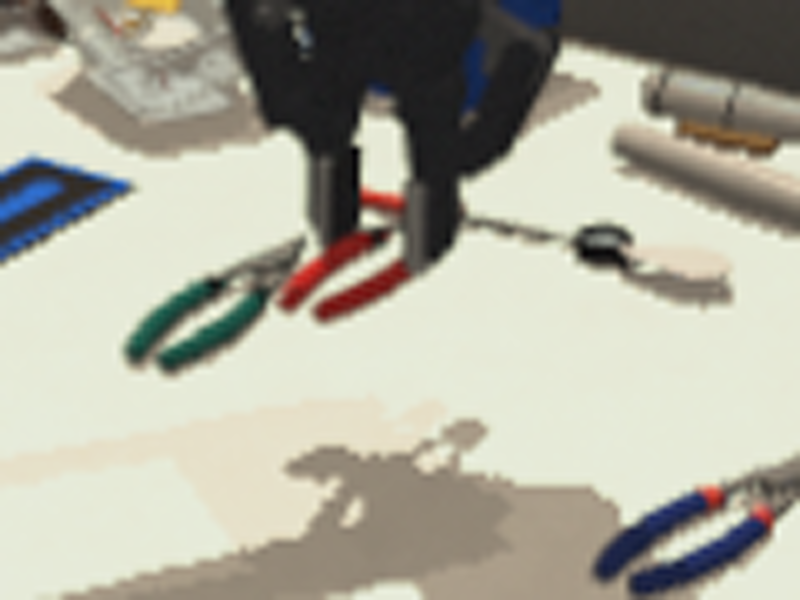

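The red pliers hang level between the pads, gripped at mid-length. The gripper fingers are at crop (335,200) and (430,220). Next I'll carry them to the red pad.

Call:
send_rows:
  steps:
    - [[0.02,0.5,0],[0,0,0]]
    - [[0.05,1.5,0],[0,0,-0.02]]
    - [[0.1,3,0],[0,0,-0.04]]
    - [[0.15,4.8,0],[0,0,-0.06]]
    - [[0.2,6.6,0],[0,0,-0.09]]
    - [[0.25,8.4,0],[0,0,-0.09]]
    - [[0.31,10.2,0],[0,0,-0.09]]
    - [[0.31,11.8,0],[0,0,-0.09]]
    - [[0.31,12.8,0],[0,0,-0.09]]
    - [[0.31,13.2,0],[0,0,-0.09]]

```text
time: 10.1
tool_pos: [483.5, 177.9, 41.8]
tcp_rot: [-180.0, -0.1, 179.6]
ft_force: [-0.0, -0.3, -0.9]
finger_gap: 31.6
grip_force: 39.9
```

Call:
send_rows:
  steps:
    - [[0,0,-0.2],[0,0,0]]
    - [[0,0,-0.6],[0,0,0]]
    - [[0,0,-1.2],[0,0,0]]
    - [[0,0,-1.7],[0,0,0]]
    - [[0,0,-1.8],[0,0,0]]
    - [[0,0,-1.8],[0,0,0]]
    - [[0,0,-1.8],[0,0,0]]

```text
time: 10.98
tool_pos: [485.9, 176.0, -10.3]
tcp_rot: [180.0, 0.1, 179.4]
ft_force: [0.5, -0.3, -1.4]
finger_gap: 31.0
grip_force: 39.9
```

Call:
send_rows:
  steps:
    - [[-0.02,0,-0.2],[0,0,0]]
    - [[-0.02,0,-0.4],[0,0,0]]
    - [[-0.02,0,-0.55],[0,0,0]]
    - [[-0.02,0,-0.63],[0,0,0]]
    - [[-0.02,0,-0.68],[0,0,0]]
    - [[-0.02,0,-0.69],[0,0,0]]
    - [[-0.02,0,-0.69],[0,0,0]]

```text
time: 11.85
tool_pos: [484.8, 175.9, -31.5]
tcp_rot: [180.0, 0.0, 179.4]
ft_force: [-0.6, -0.6, -0.6]
finger_gap: 31.3
grip_force: 40.0
```

Call:
send_rows:
  steps:
    - [[0,0,-0.03],[0,0,0]]
    - [[0,0,-0.05],[0,0,0]]
    - [[0,0,-0.05],[0,0,0]]

```text
time: 12.22
tool_pos: [484.8, 175.9, -31.6]
tcp_rot: [-180.0, -0.0, 179.4]
ft_force: [-8.0, -2.3, 15.8]
finger_gap: 31.5
grip_force: 41.6
```

Call:
send_rows:
  steps:
    - [[0,0,0.03],[0,0,0]]
    - [[0,0,0.03],[0,0,0]]
    - [[0,0,0.03],[0,0,0]]
    - [[0,0,0.05],[0,0,0]]
    - [[0,0,0.5],[0,0,0]]
    - [[0,0,1.2],[0,0,0]]
    - [[0,0,2.2],[0,0,0]]
    - [[0,0,3],[0,0,0]]
    - [[0,-0.5,3.4],[0,0,0]]
    - [[0.3,-1.6,3.4],[0,0,0.05]]
  fingers: 0.25

```text
time: 13.48
tool_pos: [494.3, 127.6, 70.5]
tcp_rot: [180.0, 0.1, -177.5]
ft_force: [0.6, -0.0, 0.0]
finger_gap: 64.4
grip_force: 0.0
```

Call:
send_rows:
  steps:
    - [[0.2,-1,0],[0,0,0.03]]
    - [[0.5,-2.4,0],[0,0,0.06]]
    - [[0.8,-4,0],[0,0,0.09]]
    - [[1.1,-5.5,0],[0,0,0.115]]
    - [[1.4,-6.8,0],[0,0,0.115]]
    - [[1.52,-7.4,0],[0,0,0.115]]
    - [[1.52,-7.52,-0.6],[0,0,0.115]]
    - [[1.52,-7.52,-1.6],[0,0,0.115]]
    - [[1.52,-7.52,-2.4],[0,0,0.115]]
    - [[1.52,-7.52,-2.6],[0,0,0.115]]

```text
time: 14.72
tool_pos: [536.3, -95.8, -12.4]
tcp_rot: [179.9, -0.3, -171.0]
ft_force: [0.3, 0.8, -0.4]
finger_gap: 64.0
grip_force: 0.0
```

Call:
send_rows:
  steps:
    - [[0,0,0],[0,0,0]]
    - [[0,0,0],[0,0,0]]

```text
time: 14.98
tool_pos: [540.1, -97.6, -8.0]
tcp_rot: [-180.0, 0.1, -171.1]
ft_force: [0.5, 0.4, -0.4]
finger_gap: 63.9
grip_force: 0.0
```

Run:
```python
from h import *
s=snapshot("top"); sc=snapshot("scene")
im=cv2.cvtColor(s["img"],cv2.COLOR_RGB2HSV)
h,S,V=cv2.split(im); 
print("red pl",meas(s,"red_pliers","top",10),"\npad",meas(s,"pad_red","top",3))
print("scene red",meas(sc,"red_pliers","scene",10),meas(sc,"pad_red","scene",3))
a=cv2.resize(s["img"][185:285,190:290],(600,600),interpolation=cv2.INTER_CUBIC)
cv2.imwrite("pics/t4.png",a[:,:,::-1])
```

```text
red pl [(0.68, array([231., 241.]), array([485.2, 176.3]), array([ 36.2, 105.8]), 176.3)] 
pad [(0.71, array([232., 240.]), array([485.9, 177. ]), array([170.5,  72.9]), 1.0)]
scene red [(0.56, array([246., 207.]), array([483.9, 178.4]), array([116.5,  41.6]), 8.0)] [(0.54, array([248., 209.]), array([485.2, 173.8]), array([174.7,  68.8]), 0.2)]
```

View pics/t4.png

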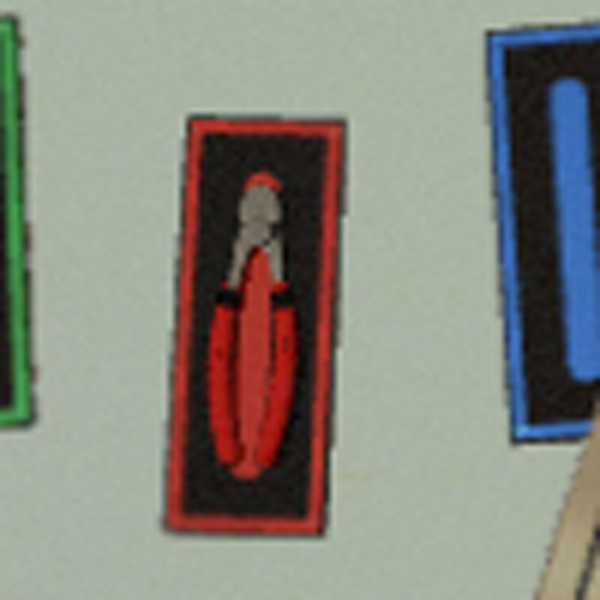

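The red pliers lie lengthwise on the red pad at crop (255,327), against a pad centre of (257,325). That is within about 1 mm and 1.5°. On to green.

Call:
send_rows:
  steps:
    - [[0,0,-0.3],[0,0,0]]
    - [[0,0,-0.6],[0,0,0]]
    - [[0,0,-0.8],[0,0,0]]
    - [[0,0,-0.88],[0,0,0]]
    - [[0,0,-0.88],[0,0,0]]

```text
time: 15.9
tool_pos: [539.0, -97.7, -35.8]
tcp_rot: [180.0, -0.0, -171.1]
ft_force: [-0.7, -0.1, -0.7]
finger_gap: 63.9
grip_force: 0.0
```

Call:
send_rows:
  steps:
    - [[0,0,0],[0,0,0]]
    - [[0,0,0],[0,0,0]]
    - [[0,0,0],[0,0,0]]
    - [[0,0,0],[0,0,0]]
    - [[0,0,0],[0,0,0]]
  fingers: 0.8

```text
time: 16.52
tool_pos: [539.8, -97.9, -34.9]
tcp_rot: [-180.0, 0.1, -171.1]
ft_force: [-0.4, 1.2, 5.5]
finger_gap: 35.5
grip_force: 40.6
```

Call:
send_rows:
  steps:
    - [[0,0,0.1],[0,0,0]]
    - [[0,0,0.5],[0,0,0]]
    - [[0,0,1.2],[0,0,0]]
    - [[0,0.3,2],[0,0,0]]
    - [[0,1,2.5],[0,0,0]]
    - [[-0.1,2,2.6],[0,0,0]]
    - [[-0.15,3.5,2.6],[0,0,-0.02]]
    - [[-0.2,5.2,2.6],[0,0,-0.03]]
    - [[-0.3,6.9,2.6],[0,0,-0.04]]
    - [[-0.4,8.6,2.6],[0,0,-0.052]]

```text
time: 17.77
tool_pos: [527.0, 161.8, 43.2]
tcp_rot: [180.0, 0.0, -174.1]
ft_force: [1.2, -1.0, -1.2]
finger_gap: 35.4
grip_force: 40.1
```

Call:
send_rows:
  steps:
    - [[-0.05,1.7,0],[0,0,0]]
    - [[-0.1,3.2,0],[0,0,0]]
    - [[-0.13,4.3,0],[0,0,0]]
    - [[-0.13,4.8,0],[0,0,0]]
    - [[-0.13,4.82,-0.4],[0,0,0]]
    - [[-0.13,4.82,-1],[0,0,0]]
    - [[-0.13,4.82,-1.6],[0,0,0]]
    - [[-0.13,4.82,-1.8],[0,0,0]]
    - [[-0.13,4.82,-1.8],[0,0,0]]
    - [[-0.13,4.82,-1.8],[0,0,0]]

```text
time: 19.02
tool_pos: [523.9, 305.0, -10.8]
tcp_rot: [180.0, 0.1, -174.1]
ft_force: [-0.0, 0.1, -1.5]
finger_gap: 35.1
grip_force: 40.1
```

Call:
send_rows:
  steps:
    - [[0,0,-0.2],[0,0,0]]
    - [[0,0,-0.4],[0,0,0]]
    - [[0,0,-0.57],[0,0,0]]
    - [[0,0,-0.66],[0,0,0]]
    - [[0,0,-0.7],[0,0,0]]
    - [[0,0,-0.72],[0,0,0]]
    - [[0,0,-0.72],[0,0,0]]

```text
time: 19.9
tool_pos: [523.5, 305.0, -31.9]
tcp_rot: [180.0, 0.0, -174.1]
ft_force: [-5.8, -2.6, 9.6]
finger_gap: 35.2
grip_force: 41.2
```

Call:
send_rows:
  steps:
    - [[0,0,0.02],[0,0,0]]
    - [[0,0,0.02],[0,0,0]]
    - [[0,0,0.02],[0,0,0]]
    - [[0,0,0.05],[0,0,0]]
    - [[0,0,0.5],[0,0,0]]
    - [[0,0,1.2],[0,0,0]]
    - [[0,0,2.2],[0,0,0]]
    - [[0,-0.3,3],[0,0,0]]
    - [[0,-1.2,3.4],[0,0,0]]
    - [[0,-2.6,3.4],[0,0,-0.02]]
  fingers: 0.25

```text
time: 21.15
tool_pos: [525.3, 227.6, 72.9]
tcp_rot: [179.9, 0.3, -175.2]
ft_force: [1.4, -0.4, 0.3]
finger_gap: 64.0
grip_force: 0.0
```

Call:
send_rows:
  steps:
    - [[0,-1.7,0],[0,0,0]]
    - [[0,-3.4,0],[0,0,0]]
    - [[0,-5.1,0],[0,0,-0.03]]
    - [[0,-6.8,0],[0,0,-0.06]]
    - [[-0.1,-8.5,0],[0,0,-0.1]]
    - [[-0.1,-10.2,0],[0,0,-0.14]]
    - [[-0.2,-11.9,0],[0,0,-0.19]]
    - [[-0.3,-13.6,0],[0,0,-0.19]]
    - [[-0.35,-15.3,0],[0,0,-0.19]]
    - [[-0.37,-16.9,0],[0,0,-0.19]]

```text
time: 22.4
tool_pos: [512.7, -282.5, 71.3]
tcp_rot: [-179.9, 0.1, 173.9]
ft_force: [0.7, -0.2, -0.0]
finger_gap: 64.5
grip_force: 0.0
```

Call:
send_rows:
  steps:
    - [[0,-1.3,0],[0,0,0]]
    - [[0,-2.1,-0.3],[0,0,0]]
    - [[0,-2.42,-1],[0,0,0]]
    - [[0,-2.42,-1.8],[0,0,0]]
    - [[0,-2.42,-2.4],[0,0,0]]
    - [[0,-2.42,-2.6],[0,0,0]]
    - [[0,-2.42,-2.6],[0,0,0]]
    - [[0,-2.42,-2.6],[0,0,0]]

```text
time: 23.4
tool_pos: [513.0, -353.1, -8.0]
tcp_rot: [-179.9, 0.1, 173.9]
ft_force: [-0.0, 0.3, 0.1]
finger_gap: 64.0
grip_force: 0.0
```

Run:
```python
from h import *
s=snapshot("top"); sc=snapshot("scene")
print(sense()["tool_pos"],sense()["tcp_rot"])
print("gr",meas(s,"green_pliers","top",12),meas(s,"pad_green","top",3))
a=cv2.resize(s["img"][175:265,140:230],(600,600),interpolation=cv2.INTER_CUBIC)
cv2.imwrite("pics/t5.png",a[:,:,::-1])
a=cv2.resize(sc["img"][190:290,320:453],(798,600),interpolation=cv2.INTER_CUBIC)
cv2.imwrite("pics/s5.png",a[:,:,::-1])
```

```text
[ 512.98865311 -353.2636155    -7.93279399] [-1.79940069e+02  9.03328210e-02  1.73889258e+02]
gr [(0.6, array([181., 225.]), array([525.2, 301.9]), array([140.4,  39.5]), 4.1)] [(0.68, array([181., 222.]), array([524.2, 304.8]), array([170.7,  67.3]), 5.6)]
```

View pics/t5.png

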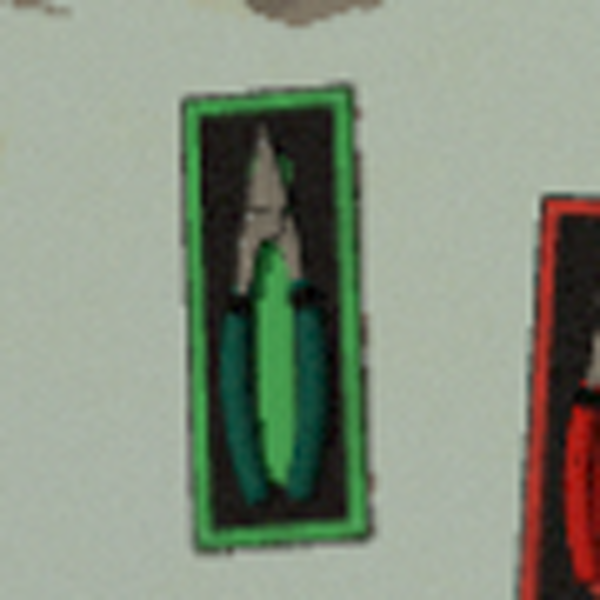

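View pics/s5.png

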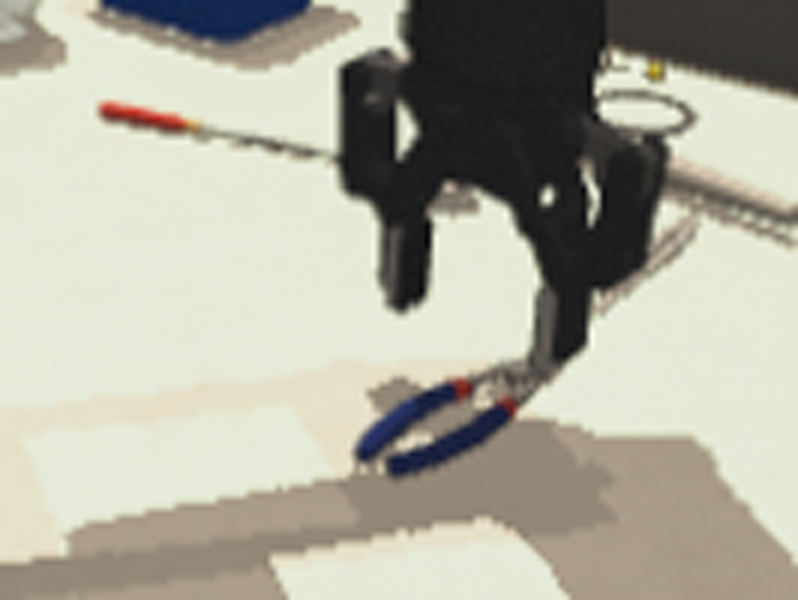

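Green lies along its pad, with its axis parallel and its centre within about 2 mm. The gripper straddles the blue pliers, at crop (455,415).

Call:
send_rows:
  steps:
    - [[0,0,-0.3],[0,0,0]]
    - [[0,0,-0.6],[0,0,0]]
    - [[0,0,-0.8],[0,0,0]]
    - [[0,0,-0.88],[0,0,0]]
    - [[0,0,-0.9],[0,0,0]]
    - [[0,0,-0.9],[0,0,0]]

```text
time: 24.35
tool_pos: [512.4, -352.9, -35.9]
tcp_rot: [-180.0, 0.0, 173.9]
ft_force: [-0.5, 0.8, 0.2]
finger_gap: 63.7
grip_force: 0.0
```

Call:
send_rows:
  steps:
    - [[0,0,0],[0,0,0]]
    - [[0,0,0],[0,0,0]]
    - [[0,0,0],[0,0,0]]
    - [[0,0,0],[0,0,0]]
    - [[0,0,0],[0,0,0]]
  fingers: 0.8

```text
time: 24.98
tool_pos: [512.6, -353.0, -35.5]
tcp_rot: [-180.0, 0.0, 173.9]
ft_force: [-0.3, 0.9, 6.3]
finger_gap: 33.2
grip_force: 40.4
```

Call:
send_rows:
  steps:
    - [[0,0,0.1],[0,0,0]]
    - [[0,0,0.5],[0,0,0]]
    - [[0,0,1.2],[0,0,0]]
    - [[0,0.3,2],[0,0,0]]
    - [[0,1,2.5],[0,0,0]]
    - [[0.1,2,2.6],[0,0,0.03]]
    - [[0.15,3.5,2.6],[0,0,0.07]]
    - [[0.2,5.2,2.6],[0,0,0.12]]
    - [[0.3,6.9,2.6],[0,0,0.17]]
    - [[0.4,8.6,2.6],[0,0,0.204]]

```text
time: 26.22
tool_pos: [524.9, -93.5, 43.8]
tcp_rot: [-180.0, 0.1, -174.4]
ft_force: [0.6, -1.0, -1.8]
finger_gap: 33.4
grip_force: 39.9
```

Call:
send_rows:
  steps:
    - [[0.04,1.7,0],[0,0,0]]
    - [[0.08,3.2,0],[0,0,0]]
    - [[0.08,4.2,0],[0,0,0]]
    - [[0.08,4.65,0],[0,0,0]]
    - [[0.08,4.69,-0.4],[0,0,0]]
    - [[0.08,4.69,-1],[0,0,0]]
    - [[0.08,4.69,-1.6],[0,0,0]]
    - [[0.08,4.69,-1.8],[0,0,0]]
    - [[0.08,4.69,-1.8],[0,0,0]]
    - [[0.08,4.69,-1.8],[0,0,0]]

```text
time: 27.48
tool_pos: [527.2, 45.7, -11.6]
tcp_rot: [-180.0, 0.1, -174.4]
ft_force: [0.2, 0.6, -1.0]
finger_gap: 33.2
grip_force: 40.0
```

Call:
send_rows:
  steps:
    - [[0,0,-0.2],[0,0,0]]
    - [[0,0,-0.4],[0,0,0]]
    - [[0,0,-0.57],[0,0,0]]
    - [[0,0,-0.66],[0,0,0]]
    - [[0,0,-0.7],[0,0,0]]
    - [[0,0,-0.71],[0,0,0]]
    - [[0,0,-0.71],[0,0,0]]

```text
time: 28.35
tool_pos: [526.7, 46.0, -32.6]
tcp_rot: [-180.0, -0.0, -174.4]
ft_force: [-4.9, -1.0, 8.4]
finger_gap: 33.4
grip_force: 40.9
```

Contact is made. I'll release, rise and move clear to the right over empty table.

Call:
send_rows:
  steps:
    - [[0,0,0.02],[0,0,0]]
    - [[0,0,0.02],[0,0,0]]
    - [[0,0,0.02],[0,0,0]]
    - [[0,0,0.05],[0,0,0]]
    - [[0,0,0.5],[0,0,0]]
    - [[0,0,1.2],[0,0,0]]
    - [[0,0,2.2],[0,0,0]]
    - [[0,-0.3,3.4],[0,0,0]]
    - [[0,-1.2,4.6],[0,0,0]]
    - [[0,-2.6,5.4],[0,0,0]]
  fingers: 0.25

```text
time: 29.6
tool_pos: [527.7, -32.2, 132.0]
tcp_rot: [-180.0, 0.2, -174.3]
ft_force: [0.6, -0.9, 0.5]
finger_gap: 63.9
grip_force: 0.0
```

Call:
send_rows:
  steps:
    - [[0,-1.5,0.2],[0,0,0]]
    - [[0,-3,0.2],[0,0,0]]
    - [[0,-4.5,0.2],[0,0,0]]
    - [[0,-6,0.2],[0,0,0]]
    - [[0,-7.4,0.2],[0,0,0]]
    - [[0,-8.4,0.2],[0,0,0]]
    - [[0,-9,0.2],[0,0,0]]
    - [[0,-9.2,0.2],[0,0,0]]
    - [[0,-9.2,0.2],[0,0,0]]

```text
time: 30.72
tool_pos: [526.7, -307.5, 134.7]
tcp_rot: [180.0, 0.0, -174.4]
ft_force: [0.4, 0.3, 0.2]
finger_gap: 64.1
grip_force: 0.0
```

Run:
```python
from h import *
s=snapshot("top")
for l in ("red","blue","green"): print(l,meas(s,l+"_pliers","top",9),meas(s,"pad_"+l,"top",3))
a=cv2.resize(s["img"][140:290,150:350],(800,600),interpolation=cv2.INTER_CUBIC)
cv2.imwrite("pics/t6.png",a[:,:,::-1])
```

```text
red [(0.75, array([232., 240.]), array([484.9, 172.3]), array([ 40.5, 109.7]), 170.3)] [(0.75, array([232., 241.]), array([485.3, 177.2]), array([112.1,  36.6]), 2.6)]
blue [(0.63, array([286., 226.]), array([527.5,  44.2]), array([124.7,  36.4]), 1.5)] []
green [(0.77, array([181., 225.]), array([523. , 302.7]), array([130.5,  39.6]), 4.1)] [(0.95, array([181., 222.]), array([524.1, 304.8]), array([170.9,  67.1]), 5.8)]
```

View pics/t6.png

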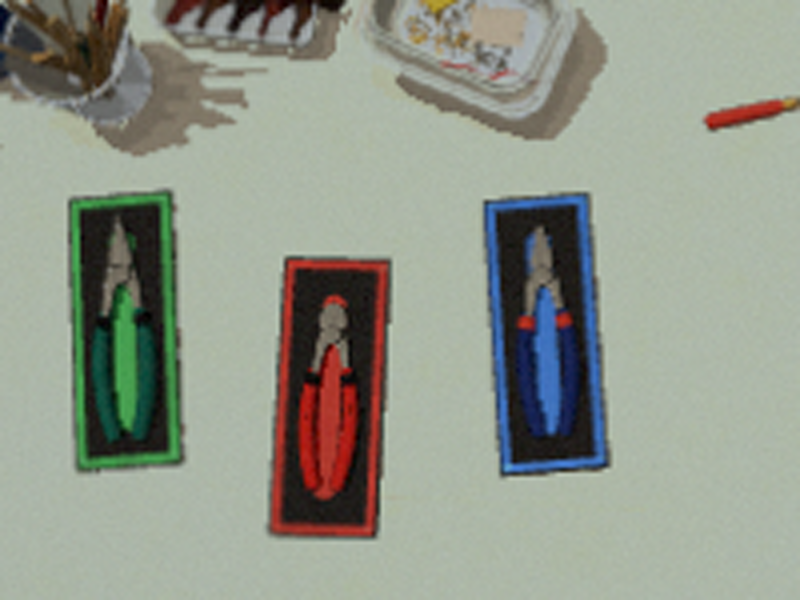

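All three lie along the middle of their own pads: green at crop (122,327), red at (330,397) and blue at (546,332). The file is untouched and the arm is clear.

```bash
python3 -c "
from bench import order; print(order.hand_in())"
```

```text
the job is handed in; nothing more can be done
None
```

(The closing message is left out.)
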